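# Turn the row of tube clamps round onto the assembly rack

## Task

The four tube clamps came off the leg in the order in which they stand on the dark wooden rack with the coloured pegs; for building the leg up again, move them all to the dark steel rack in the reverse order, counted from the red end of each rack: the clamp nearest the wooden rack's red end goes on the steel peg farthest from the steel rack's red end, and so on down the row. Each clamp must stand upright, lug at the bottom, over its peg and fully down on the seat, and be let go.

Things in the scene. Friction and masses are not known exactly. Their poses are not given: they have to be found in the camera images.
- clamp_blue: loose blue tube clamp: upright sleeve, open at both ends, 42 mm outer and 28 mm inner diameter, 42 mm high, about 0.1 kg; a pinch lug (14 wide, 18 high, at its foot) reaches 25 mm from the axis on its own +x side. Origin: centre of its underside, z up. Starts on the peg of its own colour, lug within 0.25 rad of the old rack's +x, so its sides towards the rack's +y and -y are free to grasp
- clamp_green: loose green tube clamp: upright sleeve, open at both ends, 42 mm outer and 28 mm inner diameter, 42 mm high, about 0.1 kg; a pinch lug (14 wide, 18 high, at its foot) reaches 25 mm from the axis on its own +x side. Origin: centre of its underside, z up. Starts on the peg of its own colour, lug within 0.25 rad of the old rack's +x, so its sides towards the rack's +y and -y are free to grasp
- clamp_yellow: loose yellow tube clamp: upright sleeve, open at both ends, 42 mm outer and 28 mm inner diameter, 42 mm high, about 0.1 kg; a pinch lug (14 wide, 18 high, at its foot) reaches 25 mm from the axis on its own +x side. Origin: centre of its underside, z up. Starts on the peg of its own colour, lug within 0.25 rad of the old rack's +x, so its sides towards the rack's +y and -y are free to grasp
- clamp_white: loose white tube clamp: upright sleeve, open at both ends, 42 mm outer and 28 mm inner diameter, 42 mm high, about 0.1 kg; a pinch lug (14 wide, 18 high, at its foot) reaches 25 mm from the axis on its own +x side. Origin: centre of its underside, z up. Starts on the peg of its own colour, lug within 0.25 rad of the old rack's +x, so its sides towards the rack's +y and -y are free to grasp
- peg_blue: fixed blue peg of the old rack, under the blue clamp at the start; it marks that clamp's old place, which changes from start to start. A disc 48 mm across, 4 mm thick, with an upright pin 12 mm thick whose round tip is 36 mm above the disc's underside. Origin: centre of the disc's underside, on the rack's board
- peg_green: fixed green peg of the old rack, under the green clamp at the start; it marks that clamp's old place, which changes from start to start. A disc 48 mm across, 4 mm thick, with an upright pin 12 mm thick whose round tip is 36 mm above the disc's underside. Origin: centre of the disc's underside, on the rack's board
- peg_yellow: fixed yellow peg of the old rack, under the yellow clamp at the start; it marks that clamp's old place, which changes from start to start. A disc 48 mm across, 4 mm thick, with an upright pin 12 mm thick whose round tip is 36 mm above the disc's underside. Origin: centre of the disc's underside, on the rack's board
- peg_white: fixed white peg of the old rack, under the white clamp at the start; it marks that clamp's old place, which changes from start to start. A disc 48 mm across, 4 mm thick, with an upright pin 12 mm thick whose round tip is 36 mm above the disc's underside. Origin: centre of the disc's underside, on the rack's board
- old_rack: wooden rack, dark brown: board 288 x 60 x 16 mm, lying flat, fixed. Origin: centre of its underside; x along the row towards the end with the red block (126 to 144 mm out, 10 mm above the board), z up. Its four coloured pegs stand at x = -93, -31, 31, 93 mm, y = 0, in any order
- new_rack: steel rack, dark grey: board 288 x 60 x 16 mm, lying flat, fixed. Origin: centre of its underside; x along the row towards the end with the red block (126 to 144 mm out, 10 mm above the board), z up. Four bare pins, 12 mm thick, at x = -93, -31, 31, 93 mm, y = 0, round tips 52 mm above the origin, on seat discs 48 mm across; a clamp fully down has its underside 20 mm above the origin

How it is judged (in metres and radians):
At the end, for the whole second after the job is handed in: Each clamp stands on the steel rack's peg that mirrors its old place (old place at x of the wooden rack, new place at -x of the steel rack, within 12 mm along and across the row), with its underside within 5 mm of the seat's height, upright (lug end down) within 0.12 rad, released and at rest (((x of peg_blue in the frame of old_rack between -0.113 and -0.073 m and x of clamp_blue in the frame of new_rack between 0.081 and 0.105 m) or (x of peg_blue in the frame of old_rack between -0.051 and -0.011 m and x of clamp_blue in the frame of new_rack between 0.019 and 0.043 m) or (x of peg_blue in the frame of old_rack between 0.011 and 0.051 m and x of clamp_blue in the frame of new_rack between -0.043 and -0.019 m) or (x of peg_blue in the frame of old_rack between 0.073 and 0.113 m and x of clamp_blue in the frame of new_rack between -0.105 and -0.081 m)) and y of clamp_blue in the frame of new_rack between -0.012 and 0.012 m and z of clamp_blue in the frame of new_rack between 0.015 and 0.025 m and angle between each of clamp_blue, clamp_green, clamp_yellow, clamp_white's own z axis and vertical below 0.12 rad and linear speed of each of clamp_blue, clamp_green, clamp_yellow, clamp_white below 0.02 m/s and angular speed of each of clamp_blue, clamp_green, clamp_yellow, clamp_white below 0.2 rad/s and ((x of peg_green in the frame of old_rack between -0.113 and -0.073 m and x of clamp_green in the frame of new_rack between 0.081 and 0.105 m) or (x of peg_green in the frame of old_rack between -0.051 and -0.011 m and x of clamp_green in the frame of new_rack between 0.019 and 0.043 m) or (x of peg_green in the frame of old_rack between 0.011 and 0.051 m and x of clamp_green in the frame of new_rack between -0.043 and -0.019 m) or (x of peg_green in the frame of old_rack between 0.073 and 0.113 m and x of clamp_green in the frame of new_rack between -0.105 and -0.081 m)) and y of clamp_green in the frame of new_rack between -0.012 and 0.012 m and z of clamp_green in the frame of new_rack between 0.015 and 0.025 m and ((x of peg_yellow in the frame of old_rack between -0.113 and -0.073 m and x of clamp_yellow in the frame of new_rack between 0.081 and 0.105 m) or (x of peg_yellow in the frame of old_rack between -0.051 and -0.011 m and x of clamp_yellow in the frame of new_rack between 0.019 and 0.043 m) or (x of peg_yellow in the frame of old_rack between 0.011 and 0.051 m and x of clamp_yellow in the frame of new_rack between -0.043 and -0.019 m) or (x of peg_yellow in the frame of old_rack between 0.073 and 0.113 m and x of clamp_yellow in the frame of new_rack between -0.105 and -0.081 m)) and y of clamp_yellow in the frame of new_rack between -0.012 and 0.012 m and z of clamp_yellow in the frame of new_rack between 0.015 and 0.025 m and ((x of peg_white in the frame of old_rack between -0.113 and -0.073 m and x of clamp_white in the frame of new_rack between 0.081 and 0.105 m) or (x of peg_white in the frame of old_rack between -0.051 and -0.011 m and x of clamp_white in the frame of new_rack between 0.019 and 0.043 m) or (x of peg_white in the frame of old_rack between 0.011 and 0.051 m and x of clamp_white in the frame of new_rack between -0.043 and -0.019 m) or (x of peg_white in the frame of old_rack between 0.073 and 0.113 m and x of clamp_white in the frame of new_rack between -0.105 and -0.081 m)) and y of clamp_white in the frame of new_rack between -0.012 and 0.012 m and z of clamp_white in the frame of new_rack between 0.015 and 0.025 m); the robot touches nothing.
It also fails if it takes over 86 s, if anything falls off the work surface, if the arm or the gripper's body presses on something with over 40 N, if the wrist force passes 120 N, or if a joint passes its speed limit or range.

## Robot

A 7-joint arm with a two-finger parallel gripper is mounted at the origin on the work surface. World frame = base frame: x ahead of the robot, y to its left, z up, the work surface at z = 0. Lengths are in mm, angles in rad, forces in N, time in s.
With the tool pointing down it reaches from about 400 to 875 mm from the base axis. Payload 19.3 kg.
Tool frame: the origin (TCP) lies at the very end of the fingers, on their centre line; the grasp point (between the pads) lies 19 mm behind it (grip_point_offset is the z of the grasp point in the tool frame, in mm); z points along the fingers, y is the line along which they close (so a half turn about z gives the same grasp; the last joint's range is limited). The gripper opens to 85 mm and grips with 20 to 120 N. Pads are 22 mm wide; open, the fingers measure 114 mm over their backs; the gripper's body (76 mm by 85 mm) begins 54 mm behind the grasp point. The pads swing forward as they close: fully open they stand 13 mm farther back than shut.
Start: joints at [1.145, 0.521, -0.036, 1.599, 0.021, 1.021, -0.113], TCP at [217.685, -585.857, 231.291] pointing down, gripper open.
Joint ranges: [-2.91, 2.91], [-0.3, 2.13], [-1.5, 1.42], [0.17, 2.43], [-1.26, 4.41], [0.16, 1.93], [-2.52, 2.52]. Speed limits (rad/s): [1.89, 1.89, 2.39, 2.39, 3.01, 3.01, 3.01].

## Interface

Orientations are given as a 3x3 rotation matrix whose columns are the frame's x, y, z axes.
In Python, from workcell import movep, movel, goto_joints, open_gripper, clamp, wait, inverse_kinematics, read_state, camera, PlanningError, finish_job, grip_point_offset gives the robot as it stands. Calls block until the motion is done:
- movep(position, orientation): joint-space move of the TCP to a pose.
- movel(position, frame=None, max_speed=150, guard=None): straight line of the TCP; frame=None keeps the orientation; max_speed is the mean speed in mm/s. With guard (N) it stops when the force on the tool has changed by that much, and returns True; else False.
- goto_joints(angles): joint-space move.
- open_gripper() and clamp(): open the fingers fully, or close them until they stop; the grip force is fixed at half the most.
- wait(seconds).
- inverse_kinematics(position, orientation): joint angles nearest the present ones, or None.
- read_state(): the state.
- camera(name): name is "scene" or "top"; returns a dict with "image" (420x560x3 uint8, blue, green, red), "range_z" (420x560 float32, mm along the optical axis (not along the pixel's ray), 0 where there is no reading), "fx", "fy", "cx", "cy" (pixels), "dist_coeffs" ([k1, k2, p1, p2, k3] as OpenCV has them; the pictures are not rectified), "cam_to_world" (4x4, takes a point from camera to world coordinates). Camera axes: x right, y up, looking along -z (the intrinsics and any distortion apply to the point x, -y, -z); pixel columns grow to the right and rows downward; lengths in mm; the calibration is good to about 2 mm. A picture is of the moment at which its call begins.
A pose or a line that the arm cannot do raises PlanningError and nothing moves.
- finish_job(): hands the job in; it is judged then, once.
The state is a dict: "time": time; "qpos": joint angles; "qvel": joint speeds; "joint_efforts": joint torques, N m; "eef_pos": TCP position; "tool_rot": TCP orientation; "ft_force": force on the tool from outside, world axes, zero at the start; "torque": the same for the moment, N m; "finger_gap": finger opening in mm; "gripper_force": force on a finger pad.
Only numpy, scipy, OpenCV 4.12 (cv2) and the standard library are available. Lean on these libraries where they do the work, as an engineer would, in place of code of your own. Each camera call takes 0.05 s, during which the arm holds its last target. There are 200 camera calls.

## Working session

There is one attempt and no reset: what is moved stays moved. The work goes in short steps, each a Python script; the robot and the scene stay as the last script left them, time stands still between calls to the robot, and variables do not carry over. Pictures are saved under pics/ and viewed, at most 14 in all, crops included, and the job is handed in when it is done.

```bash
ls; mkdir -p pics; cat > h.py <<'E'
import numpy as np,cv2
from workcell import *
def pts(c):
    # world xyz for each pixel
    h,w=c["range_z"].shape
    u,v=np.meshgrid(np.arange(w),np.arange(h))
    K=np.array([[c["fx"],0,c["cx"]],[0,c["fy"],c["cy"]],[0,0,1.]])
    n=cv2.undistortPoints(np.stack([u,v],-1).reshape(-1,1,2).astype(np.float64),K,np.array(c["dist_coeffs"],float)).reshape(h,w,2)
    z=c["range_z"].astype(float)
    P=np.stack([n[...,0]*z,-n[...,1]*z,-z,np.ones_like(z)],-1)
    return (P@np.array(c["cam_to_world"]).T)[...,:3]
E
python3 - <<'E'
from h import *
for n in("scene","top"):
    c=camera(n); cv2.imwrite(f"pics/{n}0.png",c["image"])
    np.savez(f"{n}0.npz",img=c["image"],P=pts(c),z=c["range_z"])
    print(n,np.round(c["cam_to_world"],2).tolist(),c["fx"],c["dist_coeffs"],(c["range_z"]==0).mean())
print(read_state()["finger_gap"],grip_point_offset,np.round(read_state()["tool_rot"],2).tolist(),read_state()["time"])
E
```

```text
pics
scene [[-0.18, -0.79, 0.59, 1007.35], [0.98, -0.13, 0.12, 92.4], [-0.02, 0.6, 0.8, 678.74], [0.0, 0.0, 0.0, 1.0]] 402.06246775806665 [-0.00729664  0.          0.          0.          0.        ] 0.00405187074829932
top [[-0.0, 0.99, -0.13, 435.95], [-1.0, -0.0, 0.0, 4.17], [0.0, 0.13, 0.99, 973.7], [0.0, 0.0, 0.0, 1.0]] 521.848462640716 [-0.08352665  0.          0.          0.          0.        ] 0.003932823129251701
85.4760104479411 -18.700000000000003 [[0.94, 0.35, -0.0], [0.35, -0.94, 0.0], [-0.0, -0.0, -1.0]] 0.1
```

View pics/scene0.png

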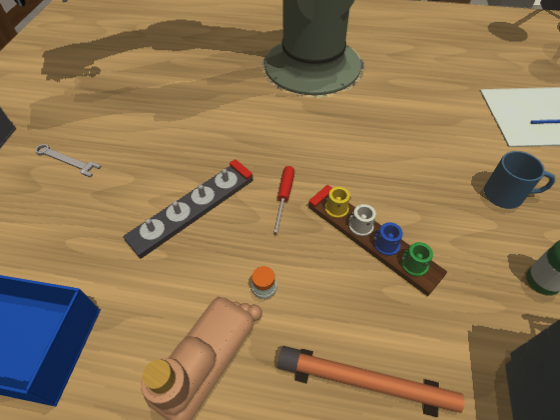

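View pics/top0.png

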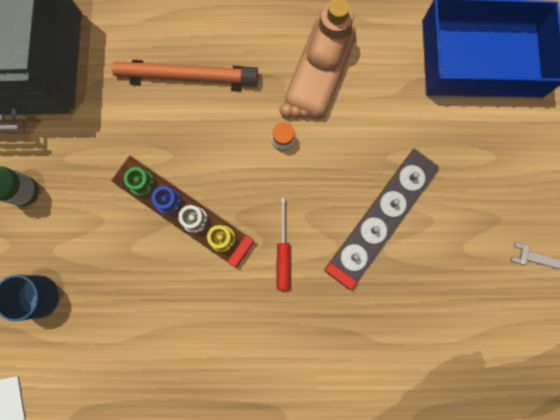

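The wooden rack runs from its red end (240,251 in top) as yellow (220,237), white (192,217), blue (164,199), green (137,180). The steel rack's red end is at (341,277), with seats at (354,257), (374,230), (393,203) and (412,177). Next I measure these in both views.

```bash
python3 - <<'E'
from h import *
T=np.load("top0.npz");S=np.load("scene0.npz")
clT=dict(yellow=(220,237),white=(192,217),blue=(164,199),green=(137,180))
clS=dict(yellow=(339,202),white=(363,220),blue=(389,238),green=(418,258))
def rng(D,uv,r,zlo,zhi,sat=None):
    P=D["P"];u,v=uv
    q=P[v-r:v+r+1,u-r:u+r+1].reshape(-1,3);return q[(q[:,2]>zlo)&(q[:,2]<zhi)]
def circ(q): # algebraic circle
    A=np.c_[2*q[:,:2],np.ones(len(q))];b=(q[:,:2]**2).sum(1);s=np.linalg.lstsq(A,b,rcond=None)[0]
    return s[:2],np.sqrt(s[2]+s[0]**2+s[1]**2)
for nm,D,cl in(("top",T,clT),("scene",S,clS)):
    for k,uv in cl.items():
        q=rng(D,uv,18,30,200); zt=np.percentile(q[:,2],97)
        r=q[q[:,2]>zt-5]
        m=cv2.minEnclosingCircle(r[:,:2].astype(np.float32))
        print(nm,k,"top z",zt.round(1),"bbox",((r.min(0)+r.max(0))/2).round(1),(np.ptp(r,axis=0)).round(1),"circ",np.round(m[0],1),round(m[1],1),len(r),circ(r)[0].round(1))
st=[(354,257),(374,230),(393,203),(412,177)]
ss=[(226,180),(202,196),(178,212),(152,230)]
for nm,D,l in(("top",T,st),("scene",S,ss)):
    im=D["img"].astype(int);P=D["P"]
    for uv in l:
        u,v=uv;r=16
        g=im[v-r:v+r+1,u-r:u+r+1];q=P[v-r:v+r+1,u-r:u+r+1].reshape(-1,3)
        b=(g.min(2)>120).ravel(); w=q[b]; z=np.median(w[:,2]); w=w[abs(w[:,2]-z)<5]
        m=cv2.minEnclosingCircle(w[:,:2].astype(np.float32))
        print(nm,uv,"seat z",z.round(1),"tip z",q[:,2].max().round(1),"circ",np.round(m[0],1),round(m[1],1), "min z around", np.percentile(q[:,2],[2,10,50]).round(1))
    # red blocks
    red=(im[...,2]>140)&(im[...,1]<60)&(im[...,0]<60)
    n,L,stt,c=cv2.connectedComponentsWithStats(red.astype(np.uint8))
    for i in range(1,n):
        if stt[i,4]>40: print(nm,"red",c[i].round(),stt[i,4],np.median(P[L==i],0).round(1))
E
```

```text
top yellow top z 63.6 bbox [509.2 113.9  61.9] [40.7 41.   6.4] circ [509.2 114.1] 20.7 216 [509. 114.]
top white top z 63.2 bbox [543.7 161.5  61.8] [64.1 65.6  7.1] circ [543.8 161.7] 45.6 248 [539.3 158.9]
top blue top z 63.4 bbox [575.8 212.2  61.9] [65.1 67.   7.1] circ [576.  212.5] 46.3 248 [572.  206.7]
top green top z 63.7 bbox [605.6 257.1  62.5] [56.7 58.3  7.4] circ [602.3 256.6] 36.0 246 [606.5 257.3]
scene yellow top z 63.0 bbox [525.7 123.3  61.1] [73.3 59.3  6. ] circ [528.6 126.4] 42.9 217 [524.3 126.2]
scene white top z 63.0 bbox [558.3 171.2  61.5] [66.6 53.7  6.8] circ [560.1 175.5] 38.7 224 [555.6 173.7]
scene blue top z 62.8 bbox [579.8 206.9  61.4] [43.1 56.4  7.1] circ [574.2 206. ] 30.8 223 [579.7 212.4]
scene green top z 63.0 bbox [614.4 266.   61. ] [41.8 41.   5.8] circ [613.7 265.8] 21.9 250 [615.2 266. ]
top (354, 257) seat z 19.1 tip z 973.7 circ [ 481.9 -134.1] 33.0 min z around [-2.3 12.1 17.3]
top (374, 230) seat z 19.0 tip z 973.7 circ [ 524.4 -167.2] 42.3 min z around [-2.6 11.  17. ]
top (393, 203) seat z 19.1 tip z 973.7 circ [ 574.6 -203.9] 43.3 min z around [-1.9 11.5 17.1]
top (412, 177) seat z 19.2 tip z 973.7 circ [ 615.6 -235.3] 34.4 min z around [-2.1 11.8 17. ]
top red [283. 266.] 456 [460.2   0.6  23.3]
scene (226, 180) seat z 19.2 tip z 678.7 circ [ 489.2 -132.7] 38.9 min z around [-2.5 -0.9 16. ]
scene (202, 196) seat z 19.2 tip z 678.7 circ [ 524.2 -165.1] 51.3 min z around [-2.1 -0.7 15.6]
scene (178, 212) seat z 19.1 tip z 678.7 circ [ 571.9 -202. ] 48.3 min z around [-2.3 -0.5 15.8]
scene (152, 230) seat z 19.2 tip z 678.7 circ [ 613.2 -234.9] 34.0 min z around [-2.5 -0.7 15.5]
scene red [241. 168.] 145 [ 443.1 -101.1   25. ]
scene red [286. 181.] 274 [460.9   3.2  23.3]
scene red [320. 195.] 163 [489.9  78.5  25.3]
```

```bash
cat > m.py <<'E'
from h import *
from scipy.optimize import least_squares
X=np.array([93,31,-31,-93.])
def cent(p): return p[:2]+X[:,None]*np.array([np.cos(p[2]),np.sin(p[2])])
def fit(q,p0,R,hinge=False,near=27):
    p=np.array(p0,float)
    for _ in range(6):
        d=np.linalg.norm(q[:,None,:2]-cent(p)[None],axis=2); k=d.argmin(1); s=d.min(1)<near
        qq,kk=q[s,:2],k[s]
        f=lambda p:(lambda r:r-R)(np.linalg.norm(qq-cent(p)[kk],axis=1))
        p=least_squares(f,p,loss="soft_l1",f_scale=2,x_scale=[1,1,.01]).x
    return p,s.sum(),np.abs(f(p)).mean(),[ (qq[kk==i]-cent(p)[i]).mean(0).round(1).tolist() for i in range(4)]
if __name__=="__main__":
  for nm in("top","scene"):
    D=np.load(nm+"0.npz");P=D["P"].reshape(-1,3);im=D["img"].reshape(-1,3).astype(int)
    ok=D["z"].ravel()>0
    q=P[ok&(P[:,2]>58)&(P[:,2]<67)]
    r=fit(q,[557,185,np.arctan2(-48,-32)],17.5)
    print(nm,"old",r[0].round(3),r[1:],cent(r[0]).round(1).tolist())
    w=P[ok&(P[:,2]>17)&(P[:,2]<23)&(im.min(1)>110)]
    pn=P[ok&(P[:,2]>36)&(P[:,2]<58)]
    p0=[547,-184,np.arctan2(34,-44)]
    r=fit(w,p0,15); print(nm,"new disc",r[0].round(3),r[1:],cent(r[0]).round(1).tolist())
    r=fit(pn,r[0],0,near=15); print(nm,"new pin",r[0].round(3),r[1:],cent(r[0]).round(1).tolist())
    d=np.linalg.norm(pn[:,None,:2]-cent(r[0])[None],axis=2)
    print([np.percentile(pn[d[:,i]<15,2],95).round(1) for i in range(4)])
E
python3 m.py
```

```text
top old [561.808 189.883  -2.178] (np.int64(925), np.float64(1.7826479118204321), [[0.2, 0.6], [0.5, 1.2], [0.4, -0.9], [-0.8, -0.7]]) [[508.7, 113.5], [544.1, 164.4], [579.5, 215.3], [614.9, 266.3]]
top new disc [ 549.04  -185.241    2.497] (np.int64(1698), np.float64(4.5220617324128), [[-0.0, 0.4], [-0.6, 2.1], [-0.7, 1.5], [-0.4, 1.2]]) [[474.7, -129.3], [524.3, -166.6], [573.8, -203.9], [623.4, -241.1]]
top new pin [ 547.808 -183.442    2.501] (np.int64(165), np.float64(4.056429311281683), [[0.7, -0.7], [0.6, -0.7], [-0.5, 0.8], [-0.3, -0.1]]) [[473.3, -127.8], [523.0, -164.9], [572.7, -202.0], [622.3, -239.1]]
[np.float64(53.2), np.float64(51.8), np.float64(51.7), np.float64(50.5)]
scene old [563.217 189.789  -2.175] (np.int64(841), np.float64(1.8657172552855021), [[0.2, 0.7], [0.8, 1.5], [0.7, -1.0], [-0.6, -0.2]]) [[510.4, 113.2], [545.6, 164.3], [580.8, 215.3], [616.0, 266.3]]
scene new disc [ 548.635 -184.185    2.498] (np.int64(1044), np.float64(4.487383246817565), [[2.5, 1.0], [2.0, 1.4], [2.1, 1.3], [1.8, 1.6]]) [[474.2, -128.4], [523.8, -165.6], [573.4, -202.8], [623.1, -240.0]]
scene new pin [ 551.329 -182.688    2.502] (np.int64(174), np.float64(3.933882382561703), [[0.8, -0.6], [-0.1, -0.8], [-0.7, -0.5], [-1.2, 1.0]]) [[476.7, -127.1], [526.5, -164.2], [576.2, -201.2], [625.9, -238.2]]
[np.float64(51.6), np.float64(50.5), np.float64(51.6), np.float64(51.2)]
```

```bash
python3 - <<'E'
import cv2
a=cv2.imread("pics/top0.png")
cv2.imwrite("pics/c0.png",cv2.hconcat([cv2.resize(a[150:275,105:260],None,fx=2.5,fy=4,interpolation=2)[:500,:390],cv2.resize(a[145:290,320:445],None,fx=3.1,fy=3.45,interpolation=2)[:500,:390]]))
E
```

```text
(no output)
```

Both views agree to about 1.5 mm, and the heights match the text: rims about 63, seats about 19, pin tips about 51.5. I'll move yellow first, to the steel peg farthest from red.

```bash
cat > go.py <<'E'
from m import *
OLD=np.array([562.5,189.8,-2.176]); NEW=np.array([548.8,-183.9,2.499])
NAMES=["yellow","white","blue","green"]
ZT,ZH=24,125
def frame(th,s):
    y=s*np.array([-np.sin(th),np.cos(th),0]); z=np.array([0,0,-1.]); return np.column_stack([np.cross(y,z),y,z])
def best(xy,th):
    c=[]
    for s in(1,-1):
        q=inverse_kinematics([*xy,ZH],frame(th,s))
        if q is not None: c.append((abs(q[6]),s,q))
    return frame(th,min(c,key=lambda t:t[0])[1]),[(t[1],np.round(t[2],2).tolist()) for t in c]
def run(i,verbose=True):
    a=cent(OLD)[i]; b=cent(NEW)[3-i]
    Ra,ia=best(a,OLD[2]); Rb,ib=best(b,NEW[2])
    if verbose: print(ia,ib)
    movep([*a,ZH],Ra)
    print("down guard",movel([*a,ZT],guard=25))
    clamp(); s=read_state(); print("gap",s["finger_gap"],"F",s["gripper_force"],"t",s["time"])
    movel([*a,ZH]); movep([*b,ZH],Rb); s=read_state(); print("carry gap",s["finger_gap"])
    movel([*b,50]); g=movel([*b,ZT+.5],max_speed=80,guard=15)
    s=read_state(); print("place guard",g,s["eef_pos"].round(1) if hasattr(s["eef_pos"],"round") else s["eef_pos"])
    open_gripper(); movel([*b,ZH]); print("t",read_state()["time"])
E
python3 - <<'E'
from go import *
run(0)
E
```

```text
[(1, [0.1, 0.56, -0.58, 1.94, 0.44, 0.76, -1.34]), (-1, [0.51, 0.87, -1.28, 1.92, 0.95, 1.13, 1.37])] [(1, [0.2, 0.71, 0.12, 1.57, -0.1, 0.87, -1.85]), (-1, [0.63, 0.76, -0.57, 1.54, 0.47, 0.97, 0.85])]
down guard False
gap 41.42564739171077 F 58.822250962257385 t 4.1083
carry gap 41.10759134241443
place guard True [ 623.4 -239.8   24.1]
t 9.1
```

```bash
python3 - <<'E'
from go import *
run(1,False)
a=camera("top")["image"];b=camera("scene")["image"]
cv2.imwrite("pics/c1.png",cv2.hconcat([cv2.resize(a[140:300,310:450],(490,560)),cv2.resize(b[130:290,110:270],(300,560))]))
E
```

```text
down guard False
gap 40.28979765214878 F 60.19129140302539 t 11.9333
carry gap 40.37806065730787
place guard True [ 573.7 -202.9   23.9]
t 16.4917
```

View pics/c1.png

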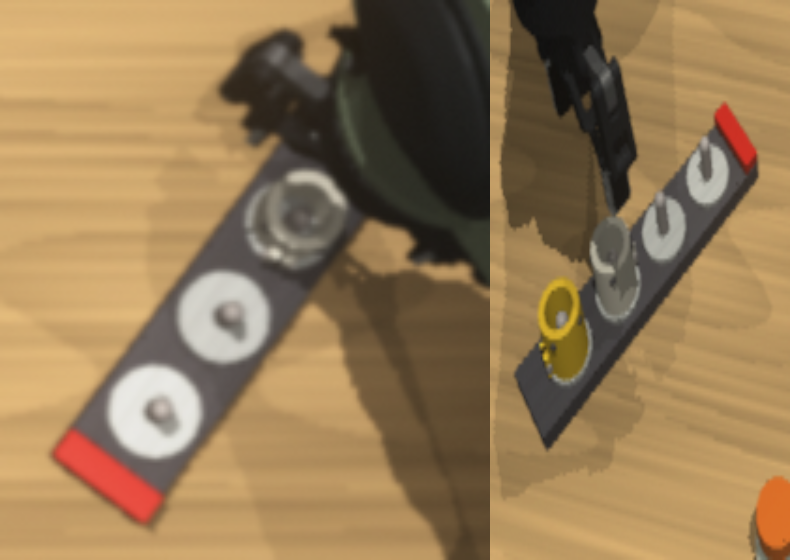

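The crop shows yellow on the end peg (crop 565,330) and white on the next one (615,265), both upright over their pins. I'll continue with blue and green.

```bash
python3 - <<'E'
from go import *
run(2,False);run(3,False)
a=cent(OLD)[1]; movep([*a,250],best(a,OLD[2])[0])
for nm in("top","scene"):
    c=camera(nm);P=pts(c).reshape(-1,3);ok=c["range_z"].ravel()>0
    if nm=="top":a=c["image"]
    else:b=c["image"]
    q=P[ok&(P[:,2]>55)&(P[:,2]<70)]
    for i,ce in enumerate(cent(NEW)):
        w=q[np.linalg.norm(q[:,:2]-ce,axis=1)<28]
        f=least_squares(lambda p:np.linalg.norm(w[:,:2]-p,axis=1)-17.5,ce,loss="soft_l1").x
        print(nm,i,(f-ce).round(1),len(w),np.percentile(w[:,2],[50,97]).round(1))
cv2.imwrite("pics/c2.png",cv2.hconcat([cv2.resize(a[140:300,310:450],(490,560)),cv2.resize(b[130:290,110:270],(300,560))]))
s=read_state();print(s["time"],s["finger_gap"])
E
```

```text
down guard False
gap 40.76618675503999 F 60.35645194351673 t 19.4417
carry gap 40.803712541946076
place guard True [ 524.1 -165.7   23.9]
t 24.0583
down guard False
gap 40.83189861092818 F 60.646653436124325 t 26.9917
carry gap 40.6367672181038
place guard True [ 474.6 -128.5   24.3]
t 31.725Traceback (most recent call last):
  File "<stdin>", line 12, in <module>
    return _quantile_unchecked(
        a, q, axis, out, overwrite_input, method, keepdims, weights)
    return _ureduce(a,
                    func=_quantile_ureduce_func,
    ...<5 lines>...
                    overwrite_input=overwrite_input,
                    method=method)
    r = func(a, **kwargs)
    result = _quantile(arr,
                       quantiles=q,
    ...<2 lines>...
                       out=out,
                       weights=wgt)
    slices_having_nans = np.isnan(arr[-1, ...])
                                  ~~~^^^^^^^^^
IndexError: index -1 is out of bounds for axis 0 with size 0
```

```bash
python3 - <<'E'
from go import *
goto_joints([1.145,0.521,-0.036,1.599,0.021,1.021,-0.113])
for nm in("top","scene"):
    c=camera(nm);P=pts(c).reshape(-1,3);ok=c["range_z"].ravel()>0
    if nm=="top":a=c["image"]
    else:b=c["image"]
    q=P[ok&(P[:,2]>55)&(P[:,2]<70)]
    for i,ce in enumerate(cent(NEW)):
        w=q[np.linalg.norm(q[:,:2]-ce,axis=1)<28]
        if len(w)<20: print(nm,i,"few");continue
        f=least_squares(lambda p:np.linalg.norm(w[:,:2]-p,axis=1)-17.5,ce,loss="soft_l1").x
        print(nm,i,(f-ce).round(1),len(w),np.percentile(w[:,2],[50,97]).round(1))
cv2.imwrite("pics/c2.png",cv2.hconcat([cv2.resize(a[140:300,310:450],(490,560)),cv2.resize(b[130:290,110:270],(300,560))]))
s=read_state();print(s["time"],s["finger_gap"])
E
```

```text
top 0 [-0.4  1. ] 261 [60.6 63.5]
top 1 [-0.9  1.9] 257 [60.7 63.4]
top 2 [0.4 1.6] 264 [60.7 63.6]
top 3 [0.9 1. ] 256 [60.7 63.4]
scene 0 [2.  1.6] 185 [60.3 62.6]
scene 1 [1. 2.] 192 [60.4 62.7]
scene 2 [2.5 1.3] 212 [60.3 63. ]
scene 3 [2.5 2.2] 224 [60.3 62.5]
35.9917 85.00697765230147
```

View pics/c2.png

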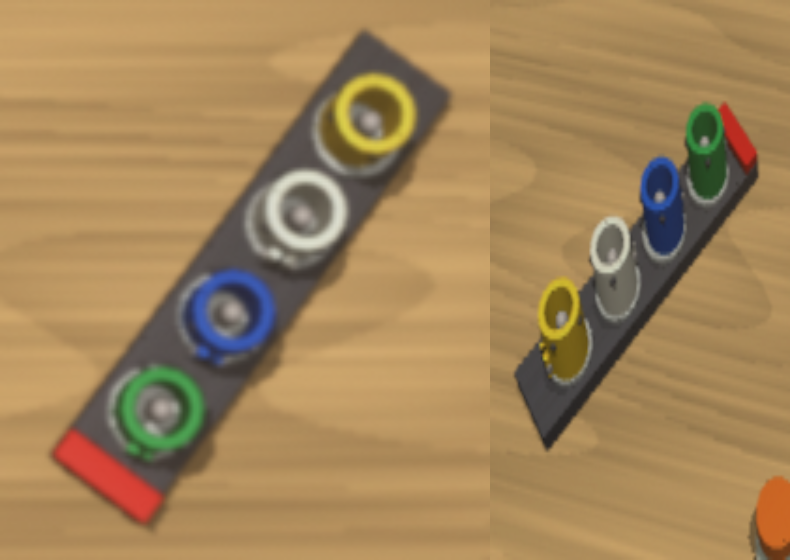

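All four clamps are seated upright with their rims at 63 mm. From the red end (crop 105,475) they read green (160,408), blue (230,312), white (305,210), yellow (373,115), and each is centred within about 3 mm.

```bash
python3 -c "
from workcell import *
print(finish_job())"
```

```text
the job is handed in; nothing more can be done
None
```

The job is handed in: all four clamps stand upright and released on the steel rack in reverse order (green, blue, white, yellow from its red end), the last camera check showed each fully seated and within about 3 mm of its peg, and the clock read 36 s of the 86 s allowed.

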